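# Start the clamp bolt of a chair-leg jig in its threaded boss

### The job

Start the clamp bolt of the chair-leg jig without cross-threading it: without lifting it out of the boss, turn it backward (anticlockwise from above) only until its thread drops off the start of the boss's thread, then turn it forward (clockwise) one full turn from there, in several grips if need be. Finish while still gripping the bolt's head and hold it still there: do not let go at the end. Leave the screwdriver, hammer, mug and glue bottle where they are.

Things in the scene. Friction and masses are not known exactly. Their poses are not given: they have to be found in the camera images.
- jig: Fixed jig: plywood board 300 x 220 x 18 mm, origin under its centre on the bench, x along the 300 mm side, z up. A chair leg 42 mm wide lies on it along x (top 58 mm up). Over it a bridge along y, 180 x 56 mm, top 112 mm up; on its middle a round steel threaded boss, 58 mm diameter, rim 148 mm up. The vertical bolt (0.3 kg) stands in the boss, over the jig's origin.
- boss_top (a point): Point on the bolt's axis 150 mm above the bench, where the boss's thread starts (right-handed, single, pitch 10 mm). The bolt's thread rests on it; the bolt turns with little friction, stays where it is when let go on the thread, and sinks by its own weight when nothing is under its thread.
- bolt_head (a point): Centre of the bolt's round knurled steel head: 40 mm diameter, 30 mm tall, axis vertical, 60 mm above boss_top when bolt_lift is 0, rising and sinking with bolt_lift. Its x axis turns with the bolt; a steel rib 20 mm long, 4 mm high on top of the head points along x from the centre outward. Grip it across at any angle, fingers down, and turn it by friction.
- bolt_turn (a joint): Bolt angle, rad, counted over whole turns; grows anticlockwise from above (backward), falls clockwise (forward). Starts between -2.3 and -0.7, resting on the boss's first thread. Backward it climbs 10 mm a turn up to 0; between 0 and 0.2 it drops about 10 mm onto the next thread, or, if gripped and held up, once let go or lightly pushed down. Forward from there it screws in.
- bolt_lift (a joint): Height of the bolt, m, upward: 0 when it rests on the very start of the boss's thread just before the drop; -0.001 to -0.004 at the start, about -0.0098 just after the drop, about -0.0198 after one turn forward from there. Stops at -0.030 and +0.020.
- screwdriver: Bystander: screwdriver with black handle lying beside the jig, origin under its middle on the bench. Leave alone.
- hammer: Bystander: hammer with wooden handle lying beside the jig, origin under its middle on the bench. Leave alone.
- mug: Bystander: white mug, 76 mm diameter, 85 mm tall, origin at the centre of its underside. Leave alone.
- glue: Bystander: white closed bottle, 56 mm diameter, 120 mm tall, origin at the centre of its underside. Leave alone.

How it is judged:
By the outcome, as a careful person would: the job done as asked, in the order asked, and still so for the second after the job is handed in, while the arm keeps its last pose, push and grip.
It also fails if it takes over 64 s, if anything falls off the work surface, if the arm or the gripper's body presses on something with over 40 N, if the wrist force passes 120 N, or if a joint passes its speed limit or range.

### The arm

A 6-joint arm with a two-finger parallel gripper is mounted at the origin on the work surface. World frame = base frame: x ahead of the robot, y to its left, z up, the work surface at z = 0. Lengths are in m, angles in rad, forces in N, time in s.
With the tool pointing down it reaches from about 0.35 to 0.85 m from the base axis. Payload 8.1 kg.
Tool frame: the origin (TCP) lies on the mounting face of the last link; the fingertips stand 186 mm ahead of it and the grasp point (between the pads) lies 167 mm ahead of it; y points along the fingers, x is the direction in which the jaws open and shut, and the axes are right-handed (so a half turn about y gives the same grasp; the last joint's range is limited). The gripper opens to 93 mm and grips with 3 to 60 N. Pads are 15 mm wide; open, the fingers measure 128 mm over their backs; the gripper's body (75 mm by 188 mm) begins 65 mm behind the grasp point.
Start: joints at [-0.085, 0.13, 1.488, -0, 1.523, -0.085], TCP at [0.6, 0, 0.405] pointing down, gripper open.
Joint ranges: [-2.96, 2.96], [-0.89, 2.26], [0.02, 2.5], [-1.34, 4.48], [0, 2.73], [-2.66, 2.66]. Speed limits (rad/s): [2.39, 2.39, 2.79, 3.14, 3.14, 3.14].

### API

Orientations are given as a rotation vector (axis times angle).
In Python, from plant import robot, imaging gives the robot as it stands.
- The arm moves only by the shell command python3 -m inch 'ROWS' [OPENING] [FORCE]. ROWS is JSON, a list of rows, each an object of numbers: "x", "y", "z": the shift along the tool's x, y, z in mm; "twist": the turn about the tool's y in rad. In form: [{"x": .., "y": .., "z": .., "twist": ..}, ...]. A call has 1 to 12 rows; each row shifts and turns the commanded pose from where the row before left it, along the tool's axes as they then stand; what a row does not reach is not made up. A row lasts 1/10 s, in which the tool goes at most 50 mm and 8.59 degrees, less where a joint would pass 70% of its speed; a pose out of reach is approached as far as the arm can. A call with a gripper value outside its range is refused whole. OPENING is the gripper command: -1 is shut, 1 is fully open, values between are in proportion, set as the call begins (- or left out, the last holds). The fingers move at their own pace and stop on an object; FORCE is the grip in N (left out, the last holds). Time passes only in rows, so rows that do not move let the fingers close. It gives the time, the measured TCP pose, the force and the opening at its end, in the units of the state.
- robot.read_state(): the state, without advancing time (a new reading comes with each control period).
- imaging.read_camera(name): name is "scene" or "side" or "wrist"; returns a dict with "color" (480x640x3 uint8, red, green, blue), "depth" (480x640 float32, m along the optical axis (not along the pixel's ray), 0 where there is no reading), "fx", "fy", "cx", "cy" (pixels), "rvec" (rotation vector, rad) and "tvec" (3), from world to camera coordinates, as OpenCV has them; the wrist camera has in their place "tool_from_camera" (4x4, takes a point from camera to tool coordinates, whose origin is the TCP and whose axes are the tool frame's). Camera axes: x right, y down, z forward; pixel columns grow to the right and rows downward; lengths in m; the calibration is good to about 2 mm. A picture is of the moment at which its call begins: read the wrist's pose just before it.
- robot.close_job(): hands the job in, once; it reports no verdict.
The state is a dict: "t": time; "q": joint angles; "dq": joint speeds; "joint_torque": joint torques, N m; "tool_pos": TCP position; "orientation": TCP orientation; "force": force on the tool from outside, world axes, zero at the start; "wrist_torque": the same for the moment, N m; "opening": finger opening in m.
Only numpy, scipy, OpenCV 4.12 (cv2) and the standard library are available. Lean on these libraries where they do the work, as an engineer would, in place of code of your own. Each camera call takes 0.05 s, during which the arm holds its last target.

## Working session

There is one attempt and no reset: what is moved stays moved. The work goes in short steps, Python scripts to look and compute and a shell command to move; the robot and the scene stay as the last step left them, time stands still between calls to the robot, and variables do not carry over. Pictures are saved under pics/ and viewed, and the job is handed in when it is done.

```bash
ls; mkdir -p pics; python3 - <<'E'
from plant import robot, imaging
import cv2
s=robot.read_state(); print({k:(v if isinstance(v,float) else [round(float(x),4) for x in v]) for k,v in s.items()})
for n in ["scene","side","wrist"]:
    c=imaging.read_camera(n); cv2.imwrite(f"pics/{n}0.png",c["color"][:,:,::-1])
    print(n,c["fx"],c.get("rvec"),c.get("tvec"),c.get("tool_from_camera"))
E
```

```text
pics
{'t': 0.0, 'q': [-0.0854, 0.1312, 1.4893, 0.0, 1.523, -0.0854], 'dq': [0.0002, -0.0015, 0.0008, 0.0007, -0.0015, 0.002], 'joint_torque': [-0.0016, -55.9853, -49.1756, 0.0767, 0.0359, -0.0003], 'tool_pos': [0.5998, 0.0001, 0.4037], 'orientation': [-1.5706, 0.0014, 0.0015], 'force': [0.1836, 0.0094, 0.6389], 'wrist_torque': [-0.0011, -0.0059, -0.0289], 'opening': 0.09328658343612112}
scene 529.7683747773478 [ 0.86617849  2.55833784 -1.03994615] [ 0.40236318 -0.16623119  1.45357846] None
side 564.2748645897118 [ 2.30748677 -0.3397777   0.12171564] [-0.50758097  0.24551907  1.16600139] None
wrist 374.8450257985904 None None [[ 9.99999877e-01 -3.94567215e-04  3.01625215e-04 -6.08004501e-04]
 [-3.89453309e-04 -2.46105441e-01  9.69242983e-01  2.03842956e-02]
 [-3.08199898e-04 -9.69242981e-01 -2.46105564e-01  6.82570712e-02]
 [ 0.00000000e+00  0.00000000e+00  0.00000000e+00  1.00000000e+00]]
```

View pics/scene0.png

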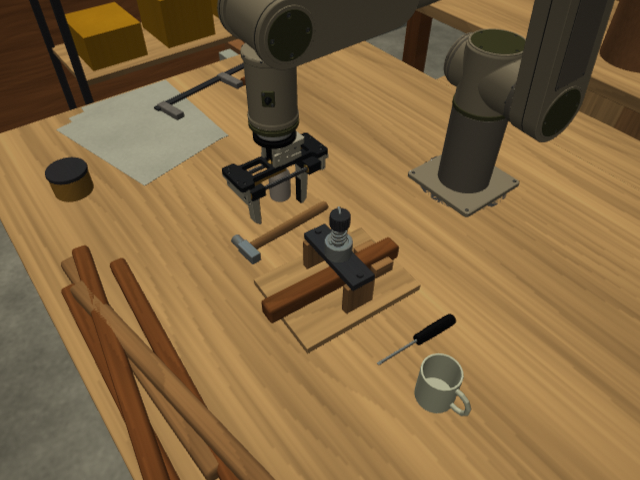

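View pics/side0.png

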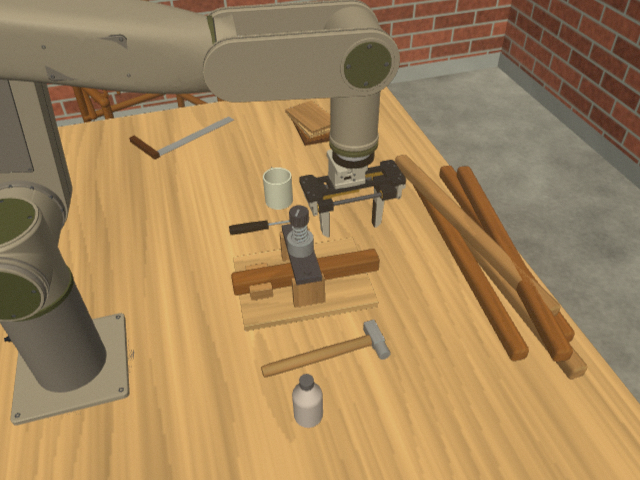

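View pics/wrist0.png

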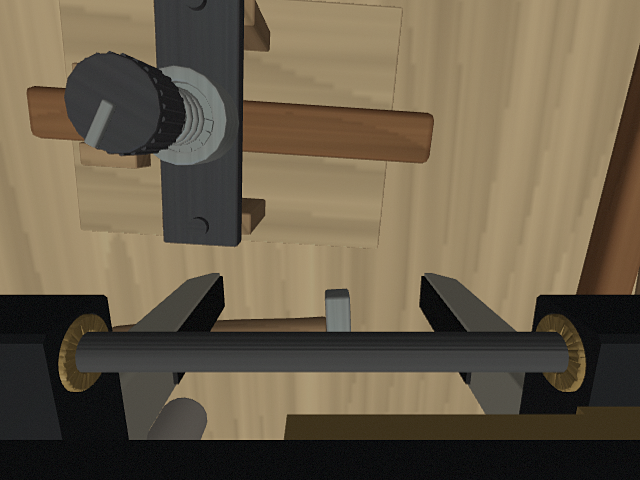

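```bash
cat > h.py <<'E'
import numpy as np, cv2
from scipy.spatial.transform import Rotation as R
from plant import robot, imaging
def grab(n,save=None):
    s=robot.read_state(); c=imaging.read_camera(n)
    if save: cv2.imwrite(f"pics/{save}.png",c["color"][:,:,::-1])
    if n=="wrist":
        T=np.eye(4);T[:3,:3]=R.from_rotvec(s["orientation"]).as_matrix();T[:3,3]=s["tool_pos"]
        W=T@np.array(c["tool_from_camera"])
    else:
        M=np.eye(4);M[:3,:3]=R.from_rotvec(np.ravel(c["rvec"])).as_matrix();M[:3,3]=np.ravel(c["tvec"]);W=np.linalg.inv(M)
    return c,W,s
def world(c,W):
    v,u=np.mgrid[0:480,0:640]; d=c["depth"]
    P=np.stack([(u-c["cx"])/c["fx"]*d,(v-c["cy"])/c["fy"]*d,d],-1)
    X=P@W[:3,:3].T+W[:3,3]; X[d==0]=np.nan; return X
def ray(c,W,px,z):
    px=np.atleast_2d(px).astype(float)
    D=np.c_[(px[:,0]-c["cx"])/c["fx"],(px[:,1]-c["cy"])/c["fy"],np.ones(len(px))]@W[:3,:3].T
    return W[:3,3]+D*((z-W[2,3])/D[:,2])[:,None]
E
python3 - <<'E'
from h import *
for n in ["wrist","scene","side"]:
    c,W,s=grab(n); X=world(c,W); col=c["color"].astype(int)
    if n=="wrist":
        roi=np.zeros((480,640),bool); roi[40:165,50:195]=1
    elif n=="scene":
        roi=np.zeros((480,640),bool); roi[200:235,325:355]=1
    else:
        roi=np.zeros((480,640),bool); roi[200:232,285:315]=1
    z=X[...,2]; m=roi&(z>0.212)&(z<0.24)
    zz=z[m]; h,e=np.histogram(zz,bins=28,range=(0.212,0.24)); print(n,h)
    ztop=None
    dark=m&(col.max(2)<110); light=m&(col.min(2)>110)
    zt=np.median(z[dark&(z>np.percentile(z[dark],50))]); print("top z",zt)
    mt=dark&(abs(z-zt)<.003)|light
    cn=max(cv2.findContours(mt.astype(np.uint8),0,1)[0],key=cv2.contourArea)
    P=ray(c,W,cn[:,0,:],zt); (x,y),r=cv2.minEnclosingCircle(P[:,:2].astype(np.float32)*1000); print("circ",x,y,r)
    L=X[light]; print("rib n",light.sum(), L.mean(0), L.std(0))
    # board
    bm=(abs(z-.018)<.004); print("board pts",bm.sum())
E
```

```text
wrist [  82   92   83   81  108  170  173  425 2738 3164  637  106  289  273
   45    3    0    0    0    0    0    0    0    0    0    0    0    0]
top z 0.2215220851704252
circ 514.1740112304688 83.37603759765625 20.456850051879883
rib n 442 [0.50816936 0.07592778 0.225112  ] [0.00297809 0.00470876 0.00065393]
board pts 40383
scene [ 8  4  6  9  9  8 10 14 20 38 48 59 36 18  7  3  2  4  0  0  0  0  0  0
  0  0  0  0]
top z 0.2237136782431905
circ 512.4620361328125 82.93099212646484 21.84038734436035
rib n 4 [0.50840528 0.07385706 0.22797708] [0.00379903 0.00608971 0.00124155]
board pts 7293
side [ 8  5  8 10 15 21 23 40 45 35 14  7  4  3  2  0  0  0  0  0  0  0  0  0
  0  0  0  0]
top z 0.22082702743472304
circ 513.0693359375 77.19892883300781 20.57292366027832
rib n 11 [0.50872961 0.07294341 0.22403427] [0.00274277 0.00567704 0.00162923]
board pts 6873
```

```bash
python3 - <<'E'
from h import *
c,W,s=grab("wrist"); X=world(c,W); z=X[...,2]; col=c["color"].astype(int)
m=(z>.106)&(z<.118)&(col.max(2)<110); m[260:]=0
n,l,st,_=cv2.connectedComponentsWithStats(m.astype(np.uint8)); k=1+st[1:,4].argmax(); cn=max(cv2.findContours((l==k).astype(np.uint8),0,1)[0],key=cv2.contourArea)
zz=np.median(z[l==k]);P=ray(c,W,cn[:,0,:],zz)[:,:2]; print("bridge",zz,st[k],cv2.minAreaRect((P*1000).astype(np.float32)))
# long edge right side fit
px=cn[:,0,:]; r=[(px[px[:,1]==v,0].max(),v) for v in range(10,235)]
Q=ray(c,W,np.array(r),zz)[:,:2]; vx=cv2.fitLine((Q*1000).astype(np.float32),cv2.DIST_HUBER,0,.01,.01).ravel(); print(vx, "yaw",np.degrees(np.arctan2(vx[1],vx[0]))-90)
m=(z>.054)&(z<.062); m[:,:250]=0; m[200:]=0;m[:,440:]=0
L=X[m]; print("leg",len(L),L.min(0),L.max(0))
f=cv2.fitLine((L[:,:2]*1000).astype(np.float32),cv2.DIST_L2,0,.01,.01).ravel(); print("legyaw",np.degrees(np.arctan2(f[1],f[0])),f)
# boss rim
b=(abs(z-.147)<.003)&(col.min(2)>90); b[:,:140]=0;B=X[b]; print("boss",len(B),B.min(0),B.max(0))
# rib
roi=np.zeros((480,640),bool); roi[40:165,50:175]=1
li=roi&(z>.218)&(col.min(2)>110); vu=np.argwhere(li)[:,::-1]; print(vu.mean(0))
Q=ray(c,W,vu,.2255)[:,:2]*1000; f=cv2.fitLine(Q.astype(np.float32),cv2.DIST_L2,0,.01,.01).ravel();print("rib dir",np.degrees(np.arctan2(f[1],f[0])),Q.mean(0), np.ptp(Q,axis=0))
E
```

```text
bridge 0.11166040910521086 [  153     0    88   247 13187] ((513.55322265625, 77.08199310302734), (165.48849487304688, 56.718387603759766), 86.28145599365234)
[6.408227e-02 9.979446e-01 5.411122e+02 7.447696e+01] yaw -3.6741638
leg 8905 [0.53821855 0.05246561 0.05401109] [0.69208198 0.16315787 0.06171445]
legyaw -4.8657937 [ 9.9639612e-01 -8.4822081e-02  6.1386206e+02  7.7894295e+01]
boss 2612 [0.49552426 0.05572296 0.14402105] [0.54113309 0.11210236 0.14999978]
[ 97.27334852 123.46241458]
rib dir 58.679314 [508.43681269  76.00031697] [12.18631091 17.44175956]
```

```bash
python3 -m inch '[{"y":-30},{"x":-22,"z":21},{"x":-22,"z":21},{"x":-22,"z":21},{"x":-20,"z":20},{},{}]' 1 20; python3 - <<'E'
from h import *
c,W,s=grab("wrist","w1"); X=world(c,W); z=X[...,2]; print(s["tool_pos"],s["orientation"],s["q"])
E
```

```text
[5.99952287e-01 5.34887177e-05 4.04506478e-01] [-1.57076153e+00  2.98873343e-04  3.73660063e-04] [-8.53542972e-02  1.30570993e-01  1.48843014e+00 -1.86398758e-06
  1.52302107e+00 -8.54018187e-02]$[0]: bad value
```

View pics/w1.png

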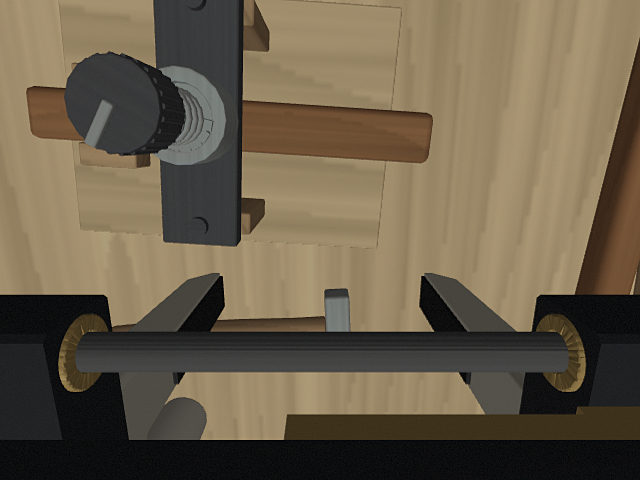

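```bash
python3 -m inch '[{"x":0,"y":-30,"z":0,"twist":0},{"x":-22,"y":0,"z":21,"twist":0},{"x":-22,"y":0,"z":21,"twist":0},{"x":-22,"y":0,"z":21,"twist":0},{"x":-20,"y":0,"z":20,"twist":0},{"x":0,"y":0,"z":0,"twist":0},{"x":0,"y":0,"z":0,"twist":0}]' 1 20; python3 - <<'E'
from h import *
c,W,s=grab("wrist","w2"); X=world(c,W); z=X[...,2]; print(s["tool_pos"],s["orientation"],s["q"])
E
```

```text
t: 1.1
tool_pos: [0.5139, 0.0833, 0.4351]
orientation: [-1.571, -0.002, 0.0]
force: [0.5, -0.1, 0.1]
opening: 0.0929
[0.51390054 0.08330554 0.43510903] [-1.57104879e+00 -1.74118345e-03  1.56546359e-04] [ 6.23170256e-02 -9.70974557e-02  1.66318867e+00 -3.14556886e-04
  1.57451018e+00  6.11076108e-02]
```

View pics/w2.png

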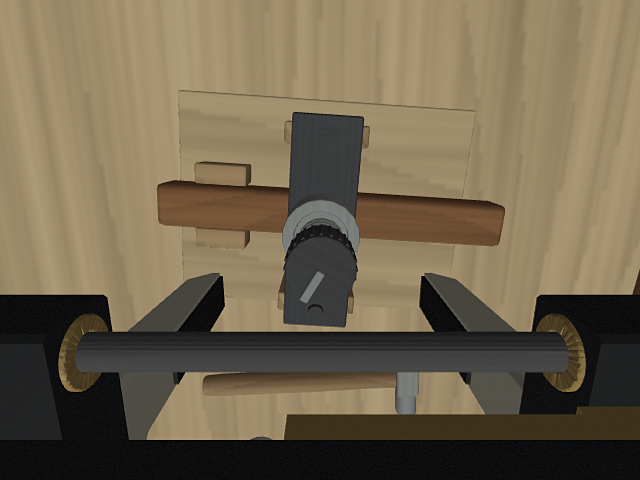

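```bash
cat > m.py <<'E'
from h import *
import sys
def measure(save=None,zt=None):
    c,W,s=grab("wrist",save); X=world(c,W); z=X[...,2]; col=c["color"].astype(int)
    near=np.hypot(X[...,0]-.514,X[...,1]-.0835)<.026
    m=near&(z>.185)&(z<.24)
    if zt is None:
        h,e=np.histogram(z[m],bins=np.arange(.185,.24,.0005)); k=h.argmax(); zt=np.median(z[m&(abs(z-e[k])<.002)])
    t=m&(abs(z-zt)<.0025)|(m&(z>zt))
    cn=max(cv2.findContours(t.astype(np.uint8),0,1)[0],key=cv2.contourArea)
    P=ray(c,W,cv2.convexHull(cn)[:,0,:],zt)[:,:2]*1000
    cc,r=cv2.minEnclosingCircle(P.astype(np.float32))
    li=m&(col.min(2)>110)&(z>zt+.001)
    print("t",round(s["t"],2),"tcp",np.round(s["tool_pos"],4),"q6",round(s["q"][5],3),"F",np.round(s["force"],1),"open",round(s["opening"],4),"top z",round(float(zt),4),"circ",np.round(cc,1),round(r,1),"npx",t.sum(),"rib px",li.sum())
    if li.sum()>20:
        vu=np.argwhere(li)[:,::-1]
        Q=ray(c,W,vu,zt+.003)[:,:2]*1000; f=cv2.fitLine(Q.astype(np.float32),cv2.DIST_L2,0,.01,.01).ravel()
        d=Q.mean(0)-np.array([514.,83.6]); v=f[:2]*np.sign(f[:2]@d)
        print("  rib line deg",np.round(np.degrees(np.arctan2(v[1],v[0])),1),"mean-based",np.round(np.degrees(np.arctan2(d[1],d[0])),1),"mean",Q.mean(0).round(1))
    return c,W,s,X
if __name__=="__main__":
    measure(*sys.argv[1:])
E
python3 - <<'E'
from m import *
c,W,s,X=measure()
z=X[...,2];col=c["color"].astype(int)
m=(z>.106)&(z<.118)&(col.max(2)<110); m[330:]=0
cn=max(cv2.findContours(m.astype(np.uint8),0,1)[0],key=cv2.contourArea)[:,0,:]
for f in (min,max):
    Q=ray(c,W,np.array([(f(cn[cn[:,1]==v,0]),v) for v in range(120,195)]),.112)[:,:2]*1000
    v=cv2.fitLine(Q.astype(np.float32),cv2.DIST_HUBER,0,.01,.01).ravel(); print("bridge edge yaw",np.degrees(np.arctan2(v[1],v[0]))%180-90,v)
m=(z>.05)&(z<.062); m[:,:370]=0;m[:,500:]=0;m[250:]=0
f=cv2.fitLine((X[m][:,:2]*1000).astype(np.float32),cv2.DIST_L2,0,.01,.01).ravel(); print("leg",f,np.degrees(np.arctan2(f[1],f[0])))
E
```

```text
t 1.15 tcp [0.5142 0.0829 0.435 ] q6 0.061 F [ 0.3 -0.3  0.2] open 0.0931 top z 0.2211 circ [512.6  84.4] 20.7 npx 3930 rib px 235
  rib line deg -121.2 mean-based -126.2 mean [508.2  75.7]
bridge edge yaw -3.4342346 [5.9902743e-02 9.9820423e-01 4.8871832e+02 1.3658368e+02]
bridge edge yaw -3.8121567 [6.6485517e-02 9.9778742e-01 5.4385004e+02 1.4019492e+02]
leg [ 9.9691236e-01 -7.8522414e-02  6.2366754e+02  7.7877075e+01] -4.503639
```

```bash
python3 -m inch '[{"x":-1,"y":20,"z":1,"twist":0},{"x":0,"y":20,"z":0,"twist":0},{"x":0,"y":20,"z":0,"twist":0},{"x":0,"y":0,"z":0,"twist":0},{"x":0,"y":0,"z":0,"twist":0}]' 1 20;  python3 m.py w3
```

```text
t: 1.7
tool_pos: [0.5134, 0.0834, 0.3747]
orientation: [-1.571, 0.002, 0.0]
force: [-0.1, 0.3, 0.3]
opening: 0.0934
t 1.7 tcp [0.5134 0.0834 0.3747] q6 0.063 F [-0.1  0.3  0.3] open 0.0934 top z 0.2211 circ [512.8  85.1] 20.2 npx 4888 rib px 37
  rib line deg 171.4 mean-based -162.7 mean [512.1  83. ]
```

View pics/w3.png

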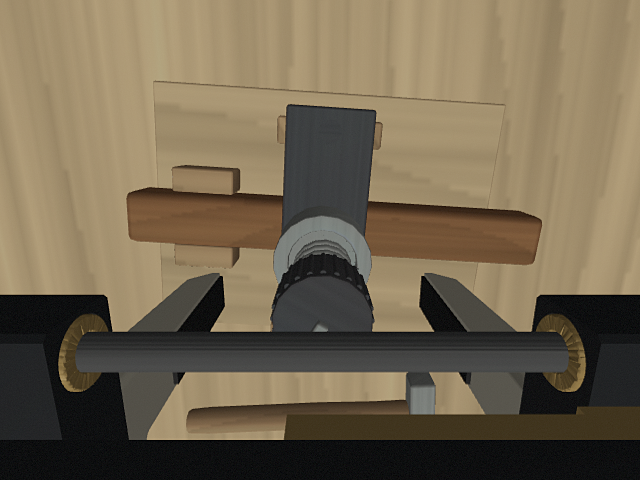

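```bash
python3 -m inch '[{"x":0,"y":0,"z":0,"twist":0},{"x":0,"y":0,"z":0,"twist":0},{"x":0,"y":0,"z":0,"twist":0},{"x":0,"y":0,"z":0,"twist":0},{"x":0,"y":0,"z":0,"twist":0},{"x":0,"y":0,"z":0,"twist":0},{"x":0,"y":0,"z":0,"twist":0},{"x":0,"y":0,"z":0,"twist":0}]' -1 25; python3 m.py
```

```text
t: 2.55
tool_pos: [0.5131, 0.084, 0.3748]
orientation: [-1.571, -0.0, -0.0]
force: [0.7, -0.3, -0.2]
opening: 0.04
t 2.55 tcp [0.5131 0.084  0.3748] q6 0.064 F [ 0.7 -0.3 -0.2] open 0.04 top z 0.2211 circ [514.3  84. ] 27.7 npx 5692 rib px 42
  rib line deg 171.5 mean-based -171.2 mean [512.   83.3]
```

```bash
python3 -m inch '[{"x":0,"y":-0.22,"z":0,"twist":-0.14},{"x":0,"y":-0.22,"z":0,"twist":-0.14},{"x":0,"y":-0.22,"z":0,"twist":-0.14},{"x":0,"y":-0.22,"z":0,"twist":-0.14},{"x":0,"y":-0.22,"z":0,"twist":-0.14},{"x":0,"y":-0.22,"z":0,"twist":-0.14},{"x":0,"y":-0.22,"z":0,"twist":-0.14},{"x":0,"y":-0.22,"z":0,"twist":-0.14},{"x":0,"y":-0.22,"z":0,"twist":-0.14},{"x":0,"y":-0.22,"z":0,"twist":-0.14},{"x":0,"y":0,"z":0,"twist":0},{"x":0,"y":0,"z":0,"twist":0}]'; python3 m.py w4; python3 - <<'E'
from h import *
for n,(u,v) in {"scene":(339,215),"side":(299,216)}.items():
    c,W,s=grab(n); im=c["color"][v-45:v+45,u-60:u+60,::-1]; cv2.imwrite(f"pics/{n}4.png",cv2.resize(im,None,fx=5,fy=5,interpolation=cv2.INTER_CUBIC))
E
```

```text
t: 3.8
tool_pos: [0.5129, 0.0837, 0.3769]
orientation: [-1.287, -1.079, 1.08]
force: [-0.9, -3.3, 1.9]
opening: 0.0395
t 3.8 tcp [0.5129 0.0837 0.3769] q6 -1.332 F [-0.9 -3.3  1.9] open 0.0395 top z 0.2233 circ [511.4  83.9] 26.8 npx 5582 rib px 81
  rib line deg 94.4 mean-based 105.1 mean [512.3  89.9]
```

View pics/w4.png

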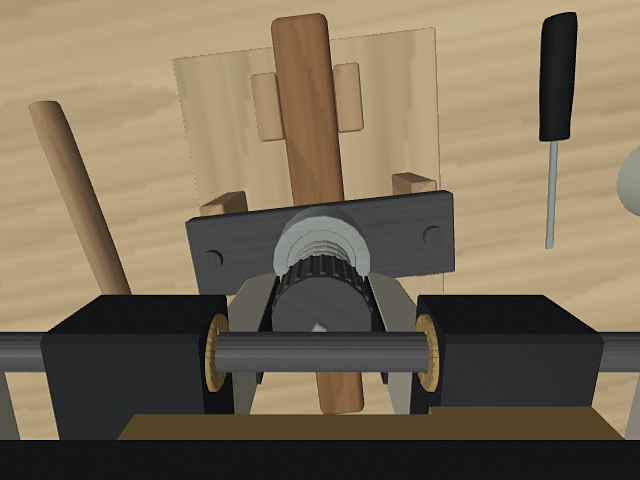

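View pics/side4.png

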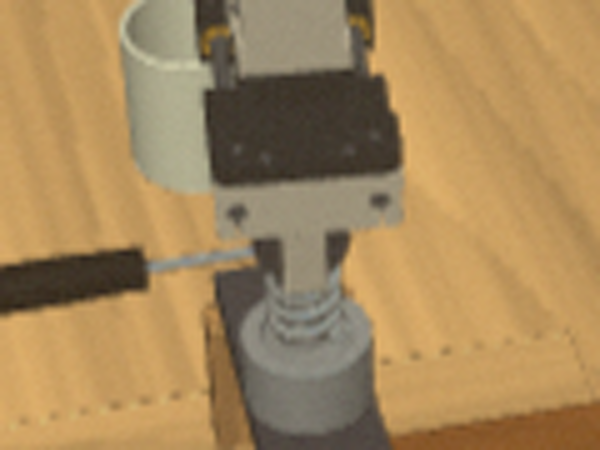

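View pics/scene4.png

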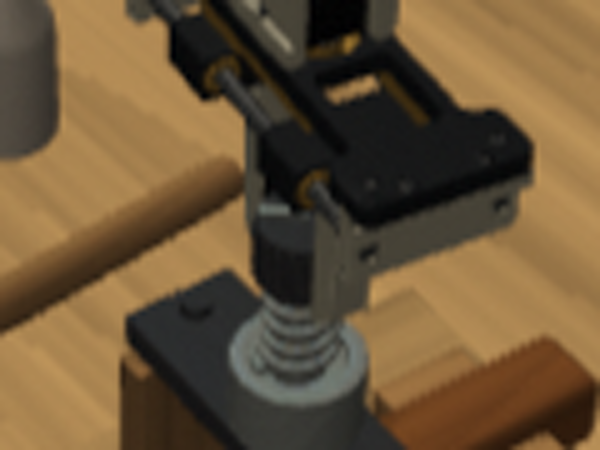

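```bash
python3 -m inch '[{"x":0,"y":-0.19,"z":0,"twist":-0.12},{"x":0,"y":-0.19,"z":0,"twist":-0.12},{"x":0,"y":-0.19,"z":0,"twist":-0.12},{"x":0,"y":-0.19,"z":0,"twist":-0.12},{"x":0,"y":0,"z":0,"twist":0},{"x":0,"y":0.5,"z":0,"twist":0},{"x":0,"y":0,"z":0,"twist":0}]'; python3 m.py w5
```

```text
t: 4.65
tool_pos: [0.513, 0.0837, 0.3775]
orientation: [-1.05, -1.429, 1.431]
force: [-2.6, -5.4, 3.7]
opening: 0.0398
t 4.65 tcp [0.513  0.0837 0.3775] q6 -1.812 F [-2.6 -5.4  3.7] open 0.0398 top z 0.2239 circ [512.   82.7] 26.8 npx 5629 rib px 66
  rib line deg -70.5 mean-based -140.1 mean [512.9  82.7]
```

```bash
python3 -m inch '[{"x":0,"y":-0.13,"z":0,"twist":-0.08},{"x":0,"y":0,"z":0,"twist":0},{"x":0,"y":0,"z":0,"twist":0}]'; python3 -m inch '[{"x":0,"y":0.5,"z":0,"twist":0},{"x":0,"y":0,"z":0,"twist":0}]'; python3 m.py
```

```text
t: 5.0
tool_pos: [0.513, 0.0837, 0.3777]
orientation: [-1.003, -1.486, 1.487]
force: [-1.6, -4.8, 3.4]
opening: 0.0397
t: 5.2
tool_pos: [0.5131, 0.0837, 0.3776]
orientation: [-1.003, -1.486, 1.487]
force: [-2.8, -5.8, 5.0]
opening: 0.0395
t 5.2 tcp [0.5131 0.0837 0.3776] q6 -1.892 F [-2.8 -5.8  5. ] open 0.0395 top z 0.224 circ [511.8  82.5] 26.8 npx 5635 rib px 86
  rib line deg -82.8 mean-based -93.9 mean [513.7  78.4]
```

```bash
for i in 1; do python3 -m inch '[{"x":0,"y":-0.08,"z":0,"twist":-0.06},{"x":0,"y":0,"z":0,"twist":0},{"x":0,"y":0,"z":0,"twist":0}]'; done; python3 -m inch '[{"x":0,"y":-0.08,"z":0,"twist":-0.06},{"x":0,"y":0,"z":0,"twist":0},{"x":0,"y":0,"z":0,"twist":0}]'
```

```text
t: 5.55
tool_pos: [0.5131, 0.0837, 0.3775]
orientation: [-0.966, -1.528, 1.529]
force: [-3.3, -5.9, 4.7]
opening: 0.0396
t: 5.85
tool_pos: [0.5131, 0.0837, 0.3772]
orientation: [-0.927, -1.57, 1.571]
force: [-1.4, -4.9, 2.5]
opening: 0.0396
```

```bash
python3 -m inch '[{"x":0,"y":1,"z":0,"twist":0},{"x":0,"y":0,"z":0,"twist":0},{"x":0,"y":0,"z":0,"twist":0}]'; python3 m.py w6
```

```text
t: 6.15
tool_pos: [0.5131, 0.0837, 0.3768]
orientation: [-0.928, -1.57, 1.571]
force: [-2.1, -5.6, 5.2]
opening: 0.0398
t 6.15 tcp [0.5131 0.0837 0.3768] q6 -2.012 F [-2.1 -5.6  5.2] open 0.0398 top z 0.2231 circ [512.3  82.3] 27.0 npx 5731 rib px 225
  rib line deg -62.3 mean-based -107.9 mean [511.8  76.9]
```

```bash
python3 -m inch '[{"x":0,"y":0,"z":0,"twist":-0.05},{"x":0,"y":0,"z":0,"twist":0},{"x":0,"y":0,"z":0,"twist":0}]'; python3 m.py;  python3 -m inch '[{"x":0,"y":1,"z":0,"twist":0},{"x":0,"y":0,"z":0,"twist":0},{"x":0,"y":0,"z":0,"twist":0}]'; python3 m.py w7
```

```text
t: 6.5
tool_pos: [0.5131, 0.0837, 0.3763]
orientation: [-0.895, -1.604, 1.606]
force: [-2.4, -5.2, 1.3]
opening: 0.0396
t 6.5 tcp [0.5131 0.0837 0.3763] q6 -2.062 F [-2.4 -5.2  1.3] open 0.0396 top z 0.2226 circ [513.   82.5] 27.2 npx 5718 rib px 328
  rib line deg -59.6 mean-based -94.8 mean [513.2  74.1]
t: 6.85
tool_pos: [0.5131, 0.0837, 0.3759]
orientation: [-0.895, -1.605, 1.605]
force: [-3.3, -4.9, 6.3]
opening: 0.0394
t 6.85 tcp [0.5131 0.0837 0.3759] q6 -2.062 F [-3.3 -4.9  6.3] open 0.0394 top z 0.2223 circ [512.9  82.7] 27.4 npx 5760 rib px 357
  rib line deg -59.3 mean-based -95.8 mean [513.1  74.6]
```

View pics/w7.png

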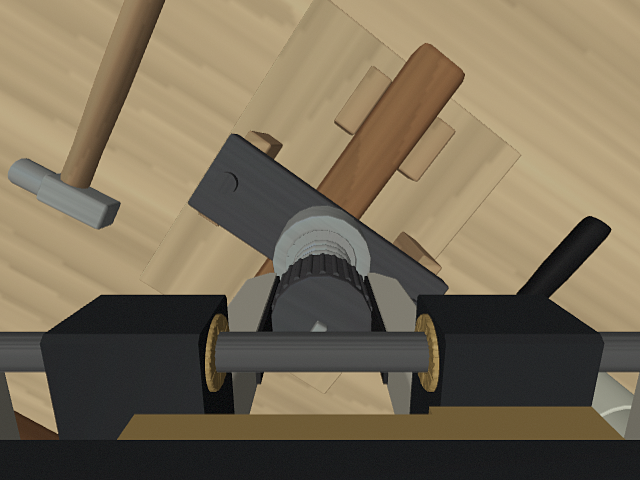

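```bash
python3 -m inch '[{"x":0,"y":0,"z":0,"twist":0},{"x":0,"y":0,"z":0,"twist":0},{"x":0,"y":0,"z":0,"twist":0},{"x":0,"y":0,"z":0,"twist":0}]'; python3 -m inch '[{"x":0,"y":0,"z":0,"twist":0},{"x":0,"y":0,"z":0,"twist":0},{"x":0,"y":0,"z":0,"twist":0},{"x":0,"y":0,"z":0,"twist":0}]' 0.2; python3 m.py w8
```

```text
t: 7.3
tool_pos: [0.5131, 0.0837, 0.3758]
orientation: [-0.895, -1.605, 1.606]
force: [-3.6, -5.4, 6.1]
opening: 0.0397
t: 7.7
tool_pos: [0.513, 0.0842, 0.3748]
orientation: [-0.891, -1.608, 1.607]
force: [-0.1, 0.1, 0.7]
opening: 0.0556
t 7.7 tcp [0.513  0.0842 0.3748] q6 -2.065 F [-0.1  0.1  0.7] open 0.0556 top z 0.2146 circ [511.7  83.2] 20.1 npx 5243 rib px 160
  rib line deg -5.2 mean-based 5.3 mean [515.5  83.7]
```

View pics/w8.png

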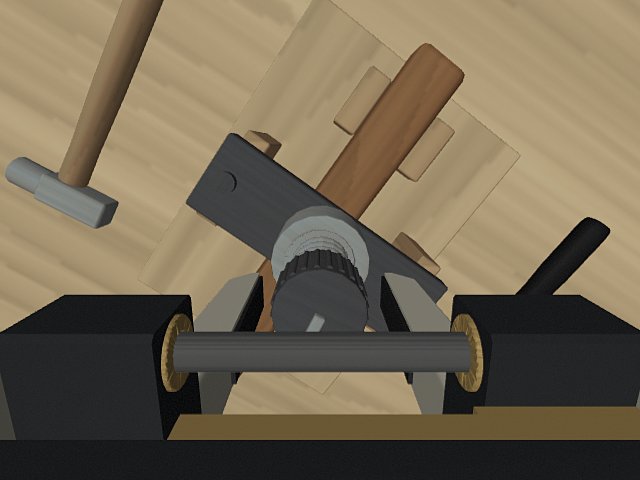

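```bash
python3 -m inch '[{"x":0,"y":-20,"z":0,"twist":0},{"x":0,"y":-20,"z":0,"twist":0},{"x":0,"y":-15,"z":0,"twist":0},{"x":0,"y":0,"z":0,"twist":0},{"x":0,"y":0,"z":0,"twist":0}]' 1; python3 m.py w9
```

```text
t: 8.25
tool_pos: [0.5131, 0.084, 0.4298]
orientation: [-0.891, -1.608, 1.608]
force: [0.6, -0.2, -0.6]
opening: 0.0908
t 8.25 tcp [0.5131 0.084  0.4298] q6 -2.066 F [ 0.6 -0.2 -0.6] open 0.0908 top z 0.2146 circ [512.6  83.7] 20.7 npx 3867 rib px 244
  rib line deg 5.2 mean-based 5.9 mean [521.9  84.4]
```

View pics/w9.png

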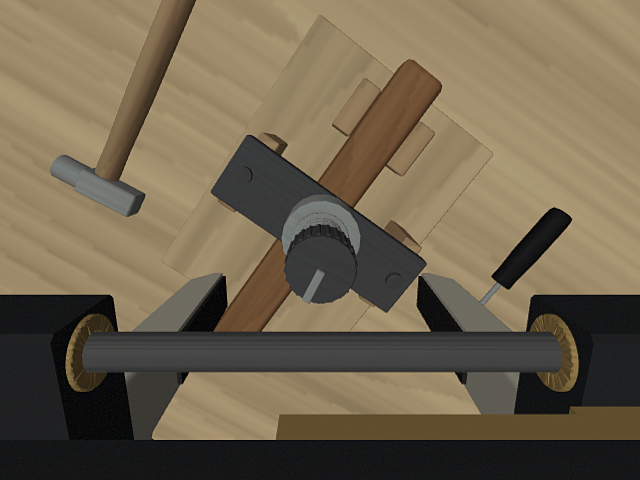

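```bash
python3 -m inch '[{"x":0,"y":20,"z":0,"twist":0},{"x":0,"y":20,"z":0,"twist":0},{"x":0,"y":20,"z":0,"twist":0},{"x":0,"y":3,"z":0,"twist":0},{"x":0,"y":0,"z":0,"twist":0}]' ; python3 -m inch '[{"x":0,"y":0,"z":0,"twist":0},{"x":0,"y":0,"z":0,"twist":0},{"x":0,"y":0,"z":0,"twist":0},{"x":0,"y":0,"z":0,"twist":0},{"x":0,"y":0,"z":0,"twist":0},{"x":0,"y":0,"z":0,"twist":0},{"x":0,"y":0,"z":0,"twist":0},{"x":0,"y":0,"z":0,"twist":0}]' -1 25; python3 m.py w10
```

```text
t: 8.8
tool_pos: [0.5125, 0.084, 0.3656]
orientation: [-0.888, -1.606, 1.609]
force: [-0.9, 0.6, 0.0]
opening: 0.0934
t: 9.6
tool_pos: [0.5131, 0.0839, 0.3671]
orientation: [-0.891, -1.608, 1.608]
force: [0.5, -0.6, 0.1]
opening: 0.0395
t 9.6 tcp [0.5131 0.0839 0.3671] q6 -2.066 F [ 0.5 -0.6  0.1] open 0.0395 top z 0.2145 circ [515.8  84.3] 28.5 npx 5917 rib px 445
  rib line deg -58.7 mean-based -82.8 mean [515.4  72.6]
```

View pics/w10.png

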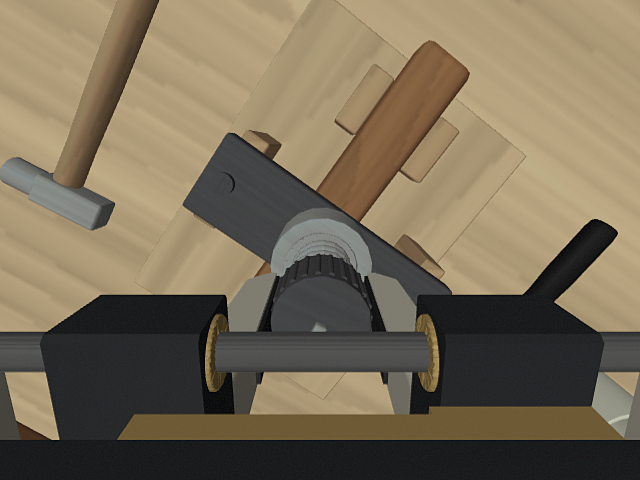

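Gripped, rib tip at (320,326). Now forward, sinking 0.22 mm per 0.14 rad.

```bash
python3 -m inch '[{"x":0,"y":0.22,"z":0,"twist":0.14},{"x":0,"y":0.22,"z":0,"twist":0.14},{"x":0,"y":0.22,"z":0,"twist":0.14},{"x":0,"y":0.22,"z":0,"twist":0.14},{"x":0,"y":0.22,"z":0,"twist":0.14},{"x":0,"y":0.22,"z":0,"twist":0.14},{"x":0,"y":0.22,"z":0,"twist":0.14},{"x":0,"y":0.22,"z":0,"twist":0.14},{"x":0,"y":0.22,"z":0,"twist":0.14},{"x":0,"y":0.22,"z":0,"twist":0.14},{"x":0,"y":0,"z":0,"twist":0},{"x":0,"y":0,"z":0,"twist":0}]'; python3 m.py w11
```

```text
t: 10.85
tool_pos: [0.5132, 0.0839, 0.3649]
orientation: [-1.494, -0.575, 0.574]
force: [2.7, -2.2, -0.6]
opening: 0.0394
t 10.85 tcp [0.5132 0.0839 0.3649] q6 -0.67 F [ 2.7 -2.2 -0.6] open 0.0394 top z 0.2124 circ [515.1  82.5] 28.3 npx 5945 rib px 68
  rib line deg 10.3 mean-based 30.5 mean [524.5  89.8]
```

View pics/w11.png

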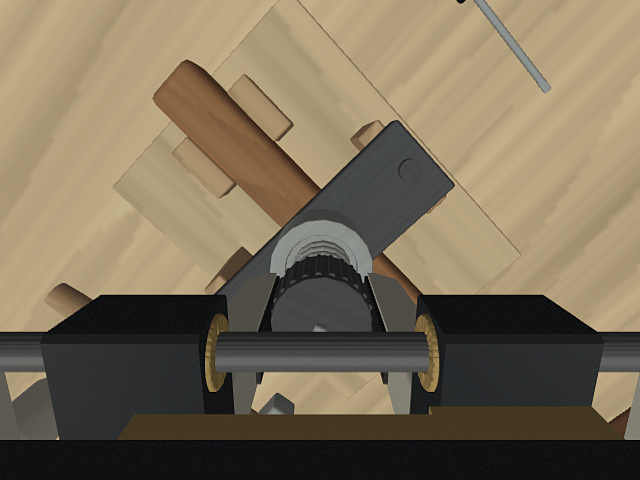

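```bash
python3 -m inch '[{"x":0,"y":0.22,"z":0,"twist":0.14},{"x":0,"y":0.22,"z":0,"twist":0.14},{"x":0,"y":0.22,"z":0,"twist":0.14},{"x":0,"y":0.22,"z":0,"twist":0.14},{"x":0,"y":0.22,"z":0,"twist":0.14},{"x":0,"y":0.22,"z":0,"twist":0.14},{"x":0,"y":0.22,"z":0,"twist":0.14},{"x":0,"y":0.22,"z":0,"twist":0.14},{"x":0,"y":0.22,"z":0,"twist":0.14},{"x":0,"y":0.22,"z":0,"twist":0.14},{"x":0,"y":0,"z":0,"twist":0},{"x":0,"y":0,"z":0,"twist":0}]'; python3 m.py; python3 -m inch '[{"x":0,"y":0.22,"z":0,"twist":0.14},{"x":0,"y":0.22,"z":0,"twist":0.14},{"x":0,"y":0.22,"z":0,"twist":0.14},{"x":0,"y":0.22,"z":0,"twist":0.14},{"x":0,"y":0.22,"z":0,"twist":0.14},{"x":0,"y":0.22,"z":0,"twist":0.14},{"x":0,"y":0.22,"z":0,"twist":0.14},{"x":0,"y":0.22,"z":0,"twist":0.14},{"x":0,"y":0.22,"z":0,"twist":0.14},{"x":0,"y":0.22,"z":0,"twist":0.14},{"x":0,"y":0,"z":0,"twist":0},{"x":0,"y":0,"z":0,"twist":0}]'; python3 m.py w12
```

```text
t: 12.1
tool_pos: [0.5133, 0.0837, 0.3627]
orientation: [-1.508, 0.519, -0.521]
force: [3.8, -3.7, -1.7]
opening: 0.0394
t 12.1 tcp [0.5133 0.0837 0.3627] q6 0.727 F [ 3.8 -3.7 -1.7] open 0.0394 top z 0.2101 circ [512.3  80.8] 29.3 npx 6201 rib px 41
  rib line deg 135.5 mean-based 174.5 mean [512.1  83.8]
t: 13.35
tool_pos: [0.513, 0.0837, 0.3605]
orientation: [-0.936, 1.561, -1.562]
force: [2.1, -5.0, 1.4]
opening: 0.04
t 13.35 tcp [0.513  0.0837 0.3605] q6 2.126 F [ 2.1 -5.   1.4] open 0.04 top z 0.2079 circ [510.2  85.7] 29.7 npx 6436 rib px 175
  rib line deg 110.0 mean-based 98.7 mean [510.8 104.4]
```

View pics/w12.png

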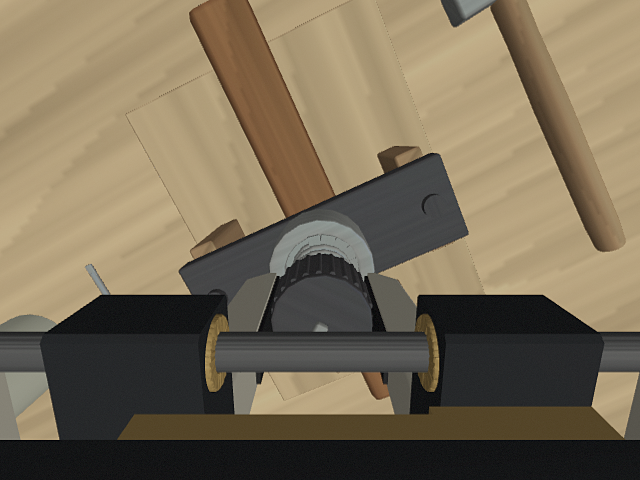

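```bash
python3 -m inch '[{"x":0,"y":0,"z":0,"twist":0},{"x":0,"y":0,"z":0,"twist":0},{"x":0,"y":0,"z":0,"twist":0},{"x":0,"y":0,"z":0,"twist":0},{"x":0,"y":0,"z":0,"twist":0},{"x":0,"y":-20,"z":0,"twist":0},{"x":0,"y":-20,"z":0,"twist":0},{"x":0,"y":-20,"z":0,"twist":0},{"x":0,"y":0,"z":0,"twist":0},{"x":0,"y":0,"z":0,"twist":0}]' 1; python3 m.py w13;  python3 -m inch '[{"x":0,"y":0,"z":0,"twist":-0.14},{"x":0,"y":0,"z":0,"twist":-0.14},{"x":0,"y":0,"z":0,"twist":-0.14},{"x":0,"y":0,"z":0,"twist":-0.14},{"x":0,"y":0,"z":0,"twist":-0.14},{"x":0,"y":0,"z":0,"twist":-0.14},{"x":0,"y":0,"z":0,"twist":-0.14},{"x":0,"y":0,"z":0,"twist":-0.14},{"x":0,"y":0,"z":0,"twist":-0.14},{"x":0,"y":0,"z":0,"twist":-0.14}]';  python3 -m inch '[{"x":0,"y":0,"z":0,"twist":-0.14},{"x":0,"y":0,"z":0,"twist":-0.14},{"x":0,"y":0,"z":0,"twist":-0.14},{"x":0,"y":0,"z":0,"twist":-0.14},{"x":0,"y":0,"z":0,"twist":-0.14},{"x":0,"y":0,"z":0,"twist":-0.14},{"x":0,"y":0,"z":0,"twist":-0.14},{"x":0,"y":0,"z":0,"twist":-0.14},{"x":0,"y":0,"z":0,"twist":0},{"x":0,"y":0,"z":0,"twist":0}]'; python3 m.py w14
```

```text
t: 14.4
tool_pos: [0.5131, 0.0841, 0.4202]
orientation: [-0.93, 1.566, -1.566]
force: [0.1, -0.2, -0.2]
opening: 0.0928
t 14.4 tcp [0.5131 0.0841 0.4202] q6 2.133 F [ 0.1 -0.2 -0.2] open 0.0928 top z 0.2079 circ [513.2  83.9] 20.6 npx 3988 rib px 235
  rib line deg 125.3 mean-based 131.9 mean [507.5  90.9]
t: 15.45
tool_pos: [0.5126, 0.084, 0.4184]
orientation: [-1.509, 0.522, -0.518]
force: [0.8, -1.5, -1.2]
opening: 0.0928
t: 16.45
tool_pos: [0.5128, 0.084, 0.4191]
orientation: [-1.542, -0.348, 0.351]
force: [0.1, -0.5, -0.2]
opening: 0.0929
t 16.45 tcp [0.5128 0.084  0.4191] q6 -0.382 F [ 0.1 -0.5 -0.2] open 0.0929 top z 0.2079 circ [512.3  84.7] 20.4 npx 3991 rib px 260
  rib line deg 125.0 mean-based 132.2 mean [507.5  90.8]
```

View pics/w14.png

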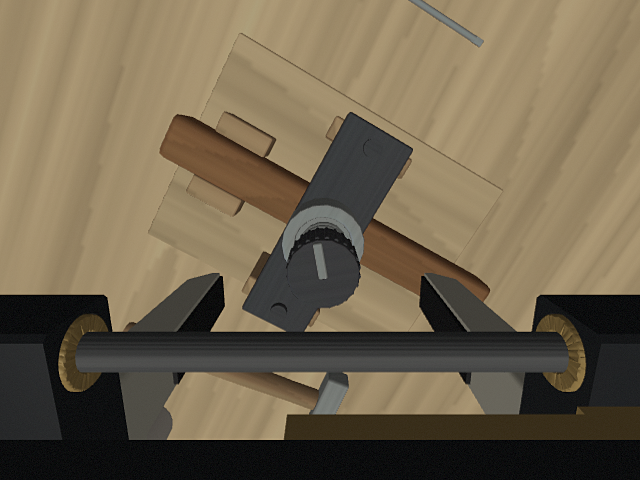

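```bash
python3 -m inch '[{"x":0,"y":20,"z":0,"twist":0},{"x":0,"y":20,"z":0,"twist":0},{"x":0,"y":19,"z":0,"twist":0},{"x":0,"y":0,"z":0,"twist":0},{"x":0,"y":0,"z":0,"twist":0}]' ; python3 -m inch '[{"x":0,"y":0,"z":0,"twist":0},{"x":0,"y":0,"z":0,"twist":0},{"x":0,"y":0,"z":0,"twist":0},{"x":0,"y":0,"z":0,"twist":0},{"x":0,"y":0,"z":0,"twist":0},{"x":0,"y":0,"z":0,"twist":0},{"x":0,"y":0,"z":0,"twist":0},{"x":0,"y":0,"z":0,"twist":0}]' -1 25; python3 m.py w15; python3 -m inch '[{"x":0,"y":0.22,"z":0,"twist":0.14},{"x":0,"y":0.22,"z":0,"twist":0.14},{"x":0,"y":0.22,"z":0,"twist":0.14},{"x":0,"y":0.22,"z":0,"twist":0.14},{"x":0,"y":0.22,"z":0,"twist":0.14},{"x":0,"y":0.22,"z":0,"twist":0.14},{"x":0,"y":0.22,"z":0,"twist":0.14},{"x":0,"y":0.22,"z":0,"twist":0.14},{"x":0,"y":0.22,"z":0,"twist":0.14},{"x":0,"y":0.22,"z":0,"twist":0.14},{"x":0,"y":0,"z":0,"twist":0},{"x":0,"y":0,"z":0,"twist":0}]'; python3 m.py w16
```

```text
t: 17.0
tool_pos: [0.5129, 0.084, 0.3614]
orientation: [-1.542, -0.351, 0.352]
force: [-0.8, -0.6, 0.7]
opening: 0.0932
t: 17.8
tool_pos: [0.513, 0.084, 0.3614]
orientation: [-1.542, -0.353, 0.353]
force: [0.7, -0.3, -0.4]
opening: 0.0398
t 17.8 tcp [0.513  0.084  0.3614] q6 -0.386 F [ 0.7 -0.3 -0.4] open 0.0398 top z 0.2079 circ [515.1  82. ] 28.5 npx 6073 rib px 590
  rib line deg 156.3 mean-based 121.0 mean [509.7  90.7]
t: 19.05
tool_pos: [0.5133, 0.0839, 0.3593]
orientation: [-1.442, 0.737, -0.739]
force: [4.9, -0.7, -2.9]
opening: 0.0398
t 19.05 tcp [0.5133 0.0839 0.3593] q6 1.01 F [ 4.9 -0.7 -2.9] open 0.0398 top z 0.2057 circ [511.1  81. ] 29.5 npx 6381 rib px 551
  rib line deg 40.9 mean-based 51.8 mean [518.9  89.9]
```

View pics/w15.png

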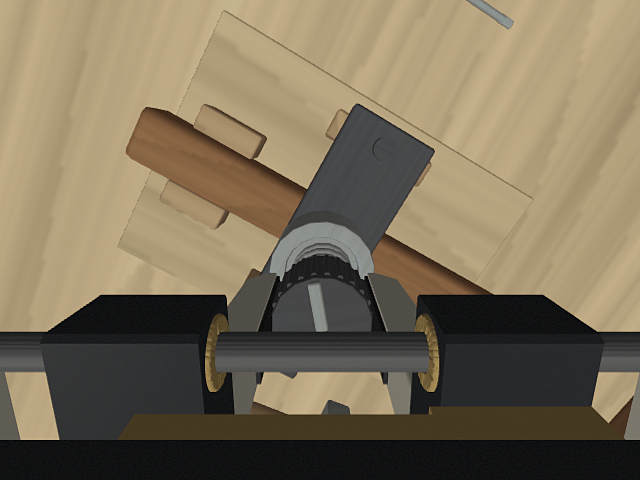

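View pics/w16.png

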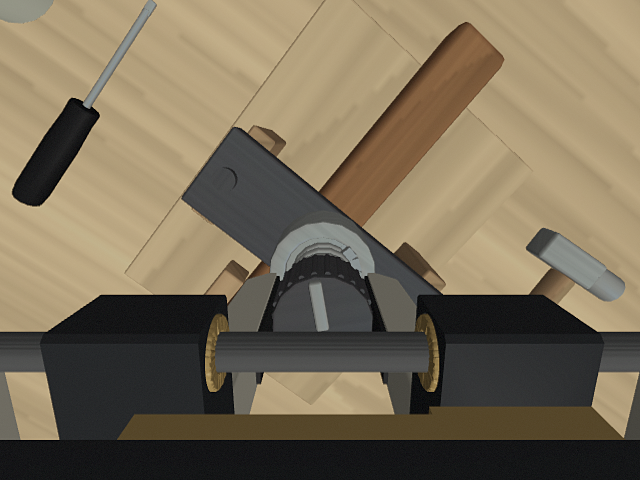

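```bash
python3 -m inch '[{"x":0,"y":0.25,"z":0,"twist":0.14},{"x":0,"y":0.25,"z":0,"twist":0.14},{"x":0,"y":0.25,"z":0,"twist":0.14},{"x":0,"y":0.25,"z":0,"twist":0.14},{"x":0,"y":0.25,"z":0,"twist":0.13},{"x":0,"y":0,"z":0,"twist":0},{"x":0,"y":0,"z":0,"twist":0},{"x":0,"y":0,"z":0,"twist":0},{"x":0,"y":0,"z":0,"twist":0}]'; python3 m.py w17; python3 - <<'E'
from m import *
c,W,s,X=measure(); z=X[...,2]; col=c["color"].astype(int)
m=np.zeros((480,640),bool); m[270:330,290:350]=1
m&=(col.min(2)>110); vu=np.argwhere(m)[:,::-1]
Q=ray(c,W,vu,.2035+.004)[:,:2]*1000; f=cv2.fitLine(Q.astype(np.float32),cv2.DIST_L2,0,.01,.01).ravel(); print(len(vu),vu.min(0),vu.max(0),"rib",np.degrees(np.arctan2(f[1],f[0])), Q.mean(0))
Z=R.from_rotvec(s["orientation"]).as_matrix(); print("tool x yaw",np.degrees(np.arctan2(Z[1,0],Z[0,0])))
c,W,s=grab("scene","scene9")
E
```

```text
t: 20.0
tool_pos: [0.5133, 0.0837, 0.3581]
orientation: [-1.177, 1.256, -1.258]
force: [5.5, -2.3, -3.0]
opening: 0.0393
t 20.0 tcp [0.5133 0.0837 0.3581] q6 1.7 F [ 5.5 -2.3 -3. ] open 0.0393 top z 0.2046 circ [509.6  83.6] 29.7 npx 6509 rib px 733
  rib line deg 140.1 mean-based 79.6 mean [515.3  90.9]
t 20.05 tcp [0.5133 0.0837 0.3581] q6 1.7 F [ 5.  -2.4 -2.7] open 0.0396 top z 0.2046 circ [509.6  83.7] 29.7 npx 6509 rib px 723
  rib line deg 140.1 mean-based 78.3 mean [515.5  90.7]
557 [310 282] [328 329] rib 5.2303114 [521.7034223   84.46578744]
tool x yaw -93.75709476021595
```

View pics/w17.png

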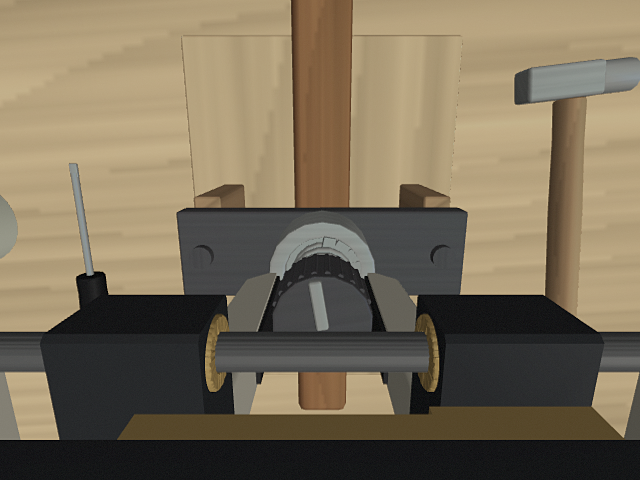

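View pics/scene9.png

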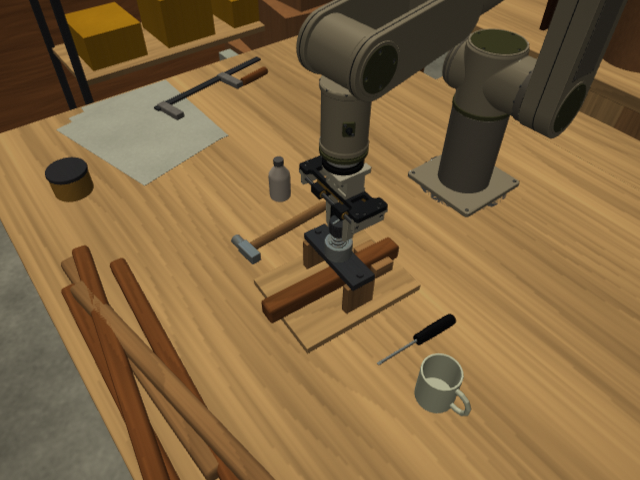

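```bash
python3 -c "
from plant import robot
robot.close_job(); s=robot.read_state(); print(s['t'],s['force'],s['opening'])"
```

```text
the job is handed in; nothing more can be done
the job is handed in; nothing more can be done
```

The bolt is started: I backed it off until its thread dropped, then turned it forward one full turn. I handed the job in at about 20 s of the 64 s, with the gripper still holding the head.

- **Backing off:** I turned it back about 2.2 rad (126°) in one grip, following the climb. Once the push-down force showed the support going, I let go. The head then fell from 224.0 mm to 214.6 mm, about 9.4 mm, which puts `bolt_lift` near -9.8 mm. The rib on the head then stood at 5.2°, which is `bolt_turn` ≈ 0.15, inside the drop range.
- **Turning forward:** It took two grips, 4.2 rad and then 2.09 rad. The rib stayed put in the gripper view, so I saw no slip.
- **Last checks:** The rib is back at 5.2°, one full turn. The head sank another 9.9 mm to 204.6 mm, so `bolt_lift` is about -19.8 mm. The gripper is still closed on the head at 39.6 mm opening, with under 7 N at the wrist. The screwdriver, hammer and mug look unmoved in the scene picture, and the glue bottle stands upright. I did not measure any of the four.

**Checks that did not agree:**
- While backing off, pushing down with about 6 N did not bring the full drop. It came only when I opened the gripper.
- The bolt turned about 0.07 rad further than I commanded during the drop.
- The cameras differ by about 2 mm in absolute height, so I relied on height changes.

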